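Work the sticky lock of a drawer box and hold it open

TASK

Take the red-capped key out of the oak key block and put it all the way into the lock in the top of the steel drawer box; the pins are gummed up, so wiggle it past them with light pressure instead of forcing it. Then turn the key a quarter turn clockwise, as far as it goes, and finish still gripping it, held fully in and fully turned against its return spring, so that I can pull the drawer out. Leave the other two keys and everything else on the table where they are.

Things in the scene. Friction and masses are not known exactly. Their poses are not given: they have to be found in the camera images.
- red_key_bow (a point): Centre of the red plastic cap (the part to grip) of the wanted key, standing blade down in a slot of the oak block. The cap is 28 mm wide (x), 9 mm thick (y) and 30 mm tall (z, up); grip it across its 9 mm. The other two keys differ only in the colour of the cap; which slot holds which key varies.
- red_key: The red key, 28 g, usable either way round. Origin on its axis at the underside of the steel shoulder (20 x 8 mm, 10 mm high, between blade and cap), 25 mm below the cap's centre. The steel blade below it is 32 mm long, 11 mm wide (x), 3.2 mm thick (y); its last 3 mm narrow to a blunt V point 2.2 mm thick. z up.
- red_key_tip (a point): Point of the red key's blade, 57 mm below the centre of the cap; same axes.
- keyblock: Oak key block fixed to the table, 160 x 52 x 48 mm (its x, y, z), origin at the centre of its underside. Three slots, 37 mm deep, at -50, 0 and +50 mm along its x; each key's shoulder rests on its top, the blade loosely in the slot (about 1 mm of play), the cap's wide side along the block's x.
- drawer_box: Dark blue steel drawer box, 180 x 250 x 90 mm (its x, y, z), fixed; origin at the centre of its underside. Its closed drawer with a bar pull faces +x, away from the robot. The round brass lock sits in a 44 mm square steel plate (4 mm high) on the flat top at x = +50 mm, y = 0, 40 mm from the drawer front.
- keyway (a point): Mouth of the keyway: centre of the face of the brass lock plug (24 mm across), 95 mm above the table; the key goes straight down. The frame turns with the plug: x along the slot's long side, y along its short side, z up. The slot is 13 x 4.7 mm, its edges chamfered 1.5 mm: the blade has 1 mm of play either way in width, 0.75 mm in thickness, 8 degrees in turning.
- pins (a point): Point inside the keyway, 15 mm below its mouth, between two sticky pins that reach 3 mm in from its narrow sides: from +x at 11 mm, from -x at 19 mm. Pushed straight, the blade jams with its point 13 and 21 mm deep, even at 35 N. While pressing down with 5 to 10 N, push the key to both sides along x (5 to 10 N, it gives 1 mm each way): that nudges the pin back and it stays back.
- seat (a point): Where the blade's point lies when the key is home, 32 mm below the keyway's mouth: the shoulder then rests on the plug's face. Over the last 8 mm the point presses down a sprung tail bolt (1.5 to 3 N), which bars the plug from turning until the key is within 3 mm of home and pushes the key up again if it is let go.
- lock (a joint): Turn of the lock plug in rad: 0 at rest, growing clockwise seen from above, stop at 1.62 (93 degrees). A spring (0.04 N m at rest, 0.13 N m at the stop) turns it back when let go. Because of the play, the key must turn about 8 to 12 degrees further than the plug.
- white_key_bow (a point): Centre of the cap of the white-capped key, same shape; leave it in the block.
- black_key_bow (a point): Centre of the cap of the black-capped key, same shape; leave it in the block.
- salt_mill: Electric aluminium salt mill, loose, upright, 54 mm across, 200 mm tall with its toggle switch; origin under its centre. Leave it alone.
- pasta_plate: Grey-green stoneware pasta plate, 230 mm across, 38 mm high, loose; origin under its centre. Leave it alone.
- serving_fork: Steel serving fork lying flat between drawer box and block, 217 x 26 x 4 mm along its x, loose; origin about its middle. Leave it alone.
- trivet: Round cork trivet, 180 mm across, 12 mm thick, loose. Leave it alone.
- glass_bowl: Clear glass bowl, 160 mm across, 70 mm high, standing on the trivet, loose. Leave it alone.
- vase: Blue ceramic vase, 104 mm across, 185 mm tall, loose; origin under its centre. Leave it alone.

How it is judged:
By the outcome, as a careful person would: the job done as asked, in the order asked, and still so for the second after the job is handed in, while the arm keeps its last pose, push and grip.
It also fails if it takes over 58 s, if anything falls off the work surface, if the arm or the gripper's body presses on something with over 40 N, if the wrist force passes 120 N, or if a joint passes its speed limit or range.

ROBOT

A 6-joint arm with a two-finger parallel gripper is mounted at the origin on the work surface. World frame = base frame: x ahead of the robot, y to its left, z up, the work surface at z = 0. Lengths are in m, angles in rad, forces in N, time in s.
With the tool pointing down it reaches from about 0.25 to 0.725 m from the base axis. Payload 4 kg.
Tool frame: the origin (TCP) lies on the centre line of the jaws, within the pads' length; the fingertips stand ahead of it and the grasp point (between the pads) lies 11 mm behind it (bot.tip_extent is the z of the fingertips in the tool frame, in m); z points along the fingers, y is the direction in which the jaws open and shut (so a half turn about z gives the same grasp; the last joint's range is limited). The gripper opens to 85 mm and grips with 20 to 120 N. Pads are 22 mm wide; open, the fingers measure 114 mm over their backs; the gripper's body (76 mm by 85 mm) begins 54 mm behind the grasp point. The pads swing forward as they close: fully open they stand 13 mm farther back than shut.
Start: joints at [1.169, 0.241, 0.005, 1.335, 0, 1.571], TCP at [0.196, 0.46, 0.239] pointing down, gripper open.
Joint ranges: [-2.72, 2.72], [-1.05, 1.87], [-1.09, 1.28], [-1.99, 2.15], [-1.42, 1.44], [-3.14, 3.14]. Speed limits (rad/s): [2.79, 2.79, 3.14, 3.14, 3.14, 3.14].

INTERFACE

Orientations are given as a unit quaternion [x, y, z, w].
In Python, from workcell import bot gives the robot as it stands.
- The arm moves only by the shell command python3 -m jog 'ROWS'. ROWS is JSON, a list that holds one entry, the list of rows, each a list of 7 numbers: the shift along the world's x, y, z in m, then the turn, a rotation vector about the world's x, y, z in degrees, then the closure in counts, from 0 (fully open) to 255 (shut). In form: [[[tx, ty, tz, ax, ay, az, fingers], ...]]. A call has 1 to 10 rows; each row is the pose to reach, as a shift and turn from the pose commanded when the call began; what a row does not reach only later rows make up. A row lasts 1/12 s, in which the tool goes at most 41.7 mm and 7.16 degrees, less where a joint would pass 70% of its speed; a pose out of reach is approached as far as the arm can. A call with a gripper value outside its range is refused whole. The fingers move at their own pace and stop on an object; the grip force is fixed at half the most. Time passes only in rows, so rows that repeat a pose let the fingers close. It gives the time, the measured TCP pose, the force and the opening at its end, in the units of the state.
- bot.get_obs(): the state, without advancing time (a new reading comes with each control period).
- bot.camera(name): name is "scene" or "top"; returns the picture (384x512x3 uint8, blue, green, red); there is no depth.
- bot.camera_model(name): a dict with "K" (3x3 intrinsics, pixels), "T" (4x4, takes a point from camera to world coordinates). Camera axes: x right, y down, z forward; pixel columns grow to the right and rows downward; lengths in m; the calibration is good to about 2 mm. A picture is of the moment at which its call begins. camera_model takes no time and is no camera call.
- bot.job_done(): hands the job in, once; it reports no verdict.
The state is a dict: "clock": time; "joint_pos": joint angles; "joint_vel": joint speeds; "tau": joint torques, N m; "eef_pos": TCP position; "tool_rot": TCP orientation; "ft_force": force on the tool from outside, world axes, zero at the start; "ft_torque": the same for the moment, N m; "grip_width": finger opening in m.
Only numpy, scipy, OpenCV 4.12 (cv2) and the standard library are available. Lean on these libraries where they do the work, as an engineer would, in place of code of your own. Each camera call takes 0.05 s, during which the arm holds its last target. There are 200 camera calls.

## Working session

There is one attempt and no reset: what is moved stays moved. The work goes in short steps, Python scripts to look and compute and a shell command to move; the robot and the scene stay as the last step left them, time stands still between calls to the robot, and variables do not carry over. Pictures are saved under pics/ and viewed, about 8 in all and at most 12, crops included, and the job is handed in when it is done.

```bash
ls; mkdir -p pics
python3 - <<'E'
from workcell import bot
import cv2,numpy as np
for n in("scene","top"):
    cv2.imwrite(f"pics/{n}0.png",bot.camera(n)); m=bot.camera_model(n); print(n,np.round(m["K"],1).tolist(),np.round(m["T"],4).tolist())
o=bot.get_obs(); print(o, bot.tip_extent)
E
```

```text
pics
scene [[375.9, 0.0, 257.4], [0.0, 375.9, 198.1], [0.0, 0.0, 1.0]] [[0.6566, 0.5581, -0.5074, 1.1505], [0.7541, -0.4741, 0.4544, -0.6012], [0.0131, -0.681, -0.7322, 0.86], [0.0, 0.0, 0.0, 1.0]]
top [[406.0, 0.0, 259.5], [0.0, 406.0, 192.8], [0.0, 0.0, 1.0]] [[-0.111, -0.971, 0.2117, 0.3894], [-0.9938, 0.1095, -0.0189, -0.1155], [-0.0048, -0.2125, -0.9771, 1.1112], [0.0, 0.0, 0.0, 1.0]]
{'clock': 0.1, 'joint_pos': array([ 1.16894652e+00,  2.41356796e-01,  3.87660858e-03,  1.33516210e+00,
       -3.44222927e-05,  1.57076870e+00]), 'joint_vel': array([-0.0007747 , -0.00156631,  0.00133584,  0.00071833, -0.00057423,
        0.00053845]), 'tau': array([-3.95336228e-04, -3.73137903e+01,  2.53009826e+01,  1.08766230e-02,
        1.48576394e-06,  2.07060353e-06]), 'eef_pos': array([0.1953639 , 0.45968037, 0.23849911]), 'tool_rot': array([ 1.99562072e-01,  9.79884752e-01, -9.07843927e-04, -1.67351927e-04]), 'ft_force': array([-0.97717558, -0.03095235, -0.19686862]), 'ft_torque': array([-0.01407547,  0.02414828,  0.01702338]), 'grip_width': 0.08520845714965126} 0.008
```

View pics/scene0.png

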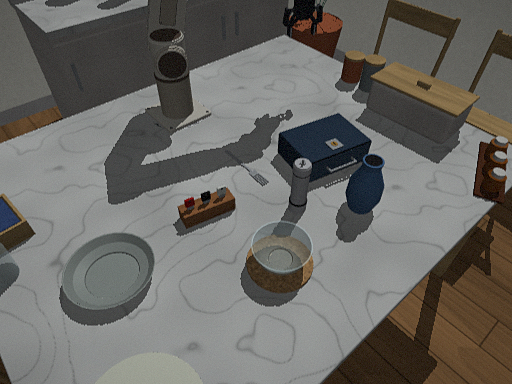

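View pics/top0.png

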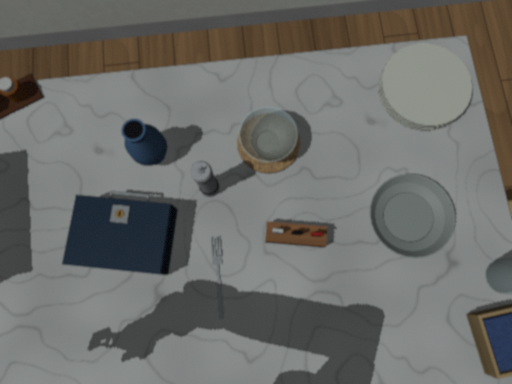

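The scene view shows the block at about (207,207), with the red cap at its left end (189,202), and the drawer box at (325,147) with its lock plate at (334,144). In the top view the red cap is at the right end (318,233) and the lock is at (120,214). I'll enlarge both.

Run:
```python
import cv2,numpy as np
t=cv2.imread("pics/top0.png");s=cv2.imread("pics/scene0.png")
def c(im,x,y,w,h,k): return cv2.resize(im[y:y+h,x:x+w],None,fx=k,fy=k,interpolation=cv2.INTER_CUBIC)
a=np.vstack([np.hstack([c(t,260,210,80,50,5),c(s,170,180,80,50,5)]),np.hstack([c(t,100,195,40,35,10),c(s,314,130,40,35,10)])])
a=cv2.convertScaleAbs(a,alpha=1.6,beta=10)
cv2.imwrite("pics/crop1.png",a);print(a.shape)
```

```text
(600, 800, 3)
```

View pics/crop1.png

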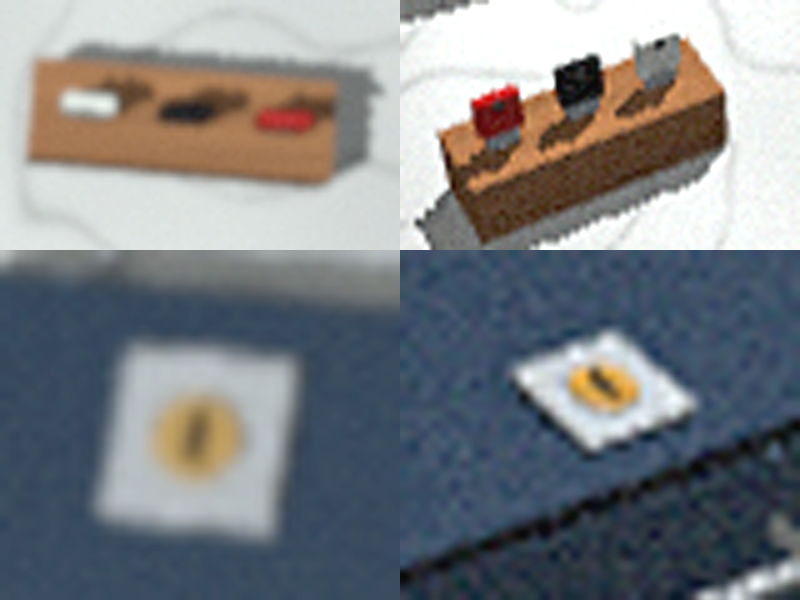

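The crops show the caps in order white, black, red. The red cap is at about (286,119) in the top crop and (497,112) in the scene crop. The brass lock is at (197,436) in the top crop and (605,386) in the scene crop, with its slot running along the box's x. Next I'll fit positions from colour masks and readings in both views.

```bash
cat > h.py <<'E'
import cv2,numpy as np
from workcell import bot
from scipy.optimize import least_squares
M={n:bot.camera_model(n) for n in("scene","top")}
def proj(n,P):
    T=M[n]["T"];c=(np.atleast_2d(P)-T[:3,3])@T[:3,:3];u=c@M[n]["K"].T;return u[:,:2]/u[:,2:]
def ray(n,uv,z):
    T=M[n]["T"];d=T[:3,:3]@np.linalg.solve(M[n]["K"],[*uv,1]);o=T[:3,3];return (o+d*(z-o[2])/d[2])[:2]
def cen(p): # area centroid of hull
    m=cv2.moments(cv2.convexHull(p.astype(np.float32)));return np.array([m["m10"],m["m01"]])/m["m00"]
def box(x,y,z,yaw,sx,sy,sz):
    g=np.array([[a,b,c] for a in(-1,1) for b in(-1,1) for c in(-1,1)])*[sx/2,sy/2,sz/2]
    c,s=np.cos(yaw),np.sin(yaw);return g@np.array([[c,s,0],[-s,c,0],[0,0,1]])+[x,y,z]
def mask(im,roi,f):
    x,y,w,h=roi;p=im[y:y+h,x:x+w].astype(float);m=f(p[...,0],p[...,1],p[...,2]);v,u=np.nonzero(m);return np.c_[u+x,v+y]
E
python3 - <<'E'
from h import *
t=cv2.imread("pics/top0.png");s=cv2.imread("pics/scene0.png")
I={"top":t,"scene":s}
red=lambda b,g,r:(r>90)&(g<0.4*r)&(b<0.45*r)
R={"top":(300,220,40,30),"scene":(175,190,35,25)}
rc={}
for n in I:
    p=mask(I[n],R[n],red);rc[n]=p.mean(0);print(n,"red",len(p),rc[n],p.min(0),p.max(0))
tp=lambda X,Y,ox,oy,k,X0=0,Y0=0:np.array([(X-X0+.5)/k-.5+ox,(Y-Y0+.5)/k-.5+oy])
# white cap hand readings top crop: centre (90,102); scene (658,63)
wt=tp(90,102,260,210,5);bt=tp(187,110,260,210,5)
f=lambda q:np.concatenate([cen(proj(n,box(q[0],q[1],.073,np.radians(-95),.028,.009,.030)))-rc[n] for n in I])
q=least_squares(f,[.53,-.25]).x;print("red bow",q,"res",f(q))
for n in I: 
    g=lambda q:cen(proj(n,box(*q,.073,np.radians(-95),.028,.009,.030)))-rc[n]; print(n,least_squares(g,q).x)
g=lambda q:cen(proj("top",box(*q,.073,np.radians(-95),.028,.009,.030)))-wt
w=least_squares(g,q).x; print("white top",w)
g=lambda q:cen(proj("top",box(*q,.073,np.radians(-95),.028,.009,.030)))-bt
print("black top",least_squares(g,q).x)
# lock
br=lambda b,g,r:(r>b*1.35)
Rl={"top":(112,206,16,16),"scene":(326,136,18,18)};L={}
for n in I:
    p=mask(I[n],Rl[n],br);L[n]=cen(p);print(n,"brass",len(p),L[n],ray(n,L[n],.095))
hl={"top":tp(197,436,100,195,10,0,250),"scene":tp(605,386,314,130,10,400,250)}
for n in hl: print(n,hl[n],ray(n,hl[n],.095))
pl={"top":[(122,342),(300,352),(277,542),(94,520)],"scene":[(512,372),(612,330),(697,405),(590,452)]}
for n in pl:
    o=(100,195) if n=="top" else (314,130)
    P=np.array([ray(n,tp(X,Y,*o,10,0 if n=="top" else 400,250),.094) for X,Y in pl[n]])
    e=np.roll(P,-1,0)-P;print(n,"plate c",P.mean(0),"len",np.hypot(*e.T),"ang",np.degrees(np.arctan2(e[:,1],e[:,0])))
for a,b in[((195,408),(196,462))]: print("slot",ray("top",tp(*a,100,195,10,0,250),.095),ray("top",tp(*b,100,195,10,0,250),.095))
# block top corners, top view and scene
for n,c,o in(("top",[(35,58),(338,80)],(260,210)),("scene",[(438,132),(688,38),(724,90),(470,190)],(170,180))):
    P=np.array([ray(n,tp(X,Y,*o,5,0 if n=="top" else 400),.048) for X,Y in c]);e=np.diff(P,axis=0);print(n,P.tolist(),np.degrees(np.arctan2(e[:,1],e[:,0])),np.hypot(*e.T))
E
```

```text
top red 29 [316.55172414 233.55172414] [312 232] [321 235]
scene red 13 [188.53846154 199.15384615] [185 198] [193 201]
red bow [ 0.48932219 -0.26842775] res [0.12696591 1.03955372 0.46644405 2.17517654]
top [ 0.49199541 -0.26848077]
scene [ 0.4814768  -0.26472279]
white top [ 0.53971539 -0.2069567 ]
black top [ 0.50590262 -0.25227601]
top brass 50 [119.28691983 213.29535865] [0.59671682 0.2245325 ]
scene brass 26 [335.10714286 145.58730159] [0.60809837 0.21469677]
top [119.25 213.15] [0.59710158 0.22461162]
scene [334.05 143.15] [0.59769116 0.22152591]
top plate c [0.59661347 0.22465152] len [0.04578254 0.04887248 0.04709701 0.04594967] ang [-99.67732258 170.70232483  76.75523022 -10.79885163]
scene plate c [0.59755621 0.22077876] len [0.04218997 0.0442811  0.04480444 0.04466586] ang [ 81.18714995 -11.21565265 -98.55784915 165.44294681]
slot [0.60437909 0.22484455] [0.59044436 0.22511686]
top [[0.5415857862171448, -0.1460269892103068], [0.512175229754466, -0.3031586193211626]] [-100.60146949] [0.15986035]
scene [[0.46137174217081556, -0.29393024933022255], [0.4944291696635442, -0.13736067901360471], [0.542167666807344, -0.14766742489053608], [0.5099281056091735, -0.3041150906481116]] [  78.07791215  -12.1831639  -101.64408507] [0.16002132 0.04883844 0.15973497]
```

Run:
```python
from h import *
t=cv2.imread("pics/top0.png");s=cv2.imread("pics/scene0.png")
tp=lambda X,Y,ox,oy,k,X0=0,Y0=0:np.array([(X-X0+.5)/k-.5+ox,(Y-Y0+.5)/k-.5+oy])
yaw=np.radians(-101.2)
C={"red":{"top":tp(286,119,260,210,5),"scene":tp(497,112,170,180,5,400)},"black":{"top":tp(187,111,260,210,5),"scene":tp(579,83,170,180,5,400)},"white":{"top":tp(90,102,260,210,5),"scene":tp(657,62,170,180,5,400)}}
p=mask(s,(175,190,35,25),lambda b,g,r:(r>60)&(g<0.42*r)&(b<0.45*r));print(len(p),p.mean(0),C["red"]["scene"])
B={}
for k,d in C.items():
    f=lambda q,ns=("top","scene"):np.concatenate([cen(proj(n,box(*q,.073,yaw,.028,.009,.030)))-d[n] for n in ns])
    q=least_squares(f,[.5,-.2],diff_step=1e-2).x;B[k]=q
    print(k,q,f(q),*[least_squares(lambda q:f(q,(n,)),q,diff_step=1e-2).x for n in d])
e=B["white"]-B["red"];print("yaw",np.degrees(np.arctan2(e[1],e[0])),np.hypot(*e))
# block from corners: centre of 4 scene top corners
m=mask(t,(55,185,130,95),lambda b,g,r:(b>1.5*r)&(b>45));im=np.zeros(t.shape[:2],np.uint8);im[m[:,1],m[:,0]]=255
c,_=cv2.findContours(im,0,2);c=max(c,key=cv2.contourArea)[:,0].astype(float)
W=np.array([ray("top",q,.09) for q in c]).astype(np.float32);r=cv2.minAreaRect(W*1000);print(r)
```

```text
23 [189.         200.47826087] [189. 202.]
red [ 0.49199353 -0.26952915] [0.16062339 0.11329253 0.21857957 0.04463189] [ 0.49232689 -0.26916198] [ 0.49145308 -0.26990189]
black [ 0.50223997 -0.22020622] [ 0.31198191 -0.11167163  0.22351349 -0.3766805 ] [ 0.50204471 -0.21937485] [ 0.5030345  -0.22156096]
white [ 0.51386615 -0.17280164] [ 0.78745106 -0.748081    0.27516773 -1.63726379] [ 0.51217971 -0.17056198] [ 0.51861379 -0.17741741]
yaw 77.25821921216773 0.09916966646712143
((548.1068725585938, 233.3763427734375), (241.554443359375, 172.9715118408203), 77.90262603759766)
```

```bash
python3 -m jog '[[[0.297,-0.729,0,0,0,-78.5,0],[0.297,-0.729,0,0,0,-78.5,0],[0.297,-0.729,0,0,0,-78.5,0],[0.297,-0.729,0,0,0,-78.5,0],[0.297,-0.729,0,0,0,-78.5,0],[0.297,-0.729,0,0,0,-78.5,0],[0.297,-0.729,0,0,0,-78.5,0],[0.297,-0.729,0,0,0,-78.5,0],[0.297,-0.729,0,0,0,-78.5,0],[0.297,-0.729,0,0,0,-78.5,0]]]'
```

```text
clock: 0.93
eef_pos: [0.3527, 0.0723, 0.2393]
tool_rot: [0.737, 0.676, 0.0, 0.0]
ft_force: [1.0, 0.7, 0.0]
grip_width: 0.0855
```

```bash
python3 -m jog '[[[0.139,-0.342,0,0,0,-6.5,0],[0.139,-0.342,0,0,0,-6.5,0],[0.139,-0.342,0,0,0,-6.5,0],[0.139,-0.342,0,0,0,-6.5,0],[0.139,-0.342,0,0,0,-6.5,0],[0.139,-0.342,0,0,0,-6.5,0],[0.139,-0.342,0,0,0,-6.5,0],[0.139,-0.342,-0.04,0,0,-6.5,0],[0.139,-0.342,-0.08,0,0,-6.5,0],[0.139,-0.342,-0.11,0,0,-6.5,0]]]'
python3 - <<'E'
from h import *
cv2.imwrite("pics/s1.png",bot.camera("scene"));cv2.imwrite("pics/t1.png",bot.camera("top"))
o=bot.get_obs();print(o["eef_pos"],o["tool_rot"],o["joint_pos"])
s=cv2.imread("pics/s1.png")[130:250,120:280];t=cv2.imread("pics/t1.png")[170:270,240:340]
a=np.hstack([cv2.resize(s,(400,300),interpolation=2),cv2.resize(t,(300,300),interpolation=2)]);cv2.imwrite("pics/c1.png",cv2.convertScaleAbs(a,alpha=1.6))
E
```

```text
clock: 1.77
eef_pos: [0.4923, -0.2673, 0.1461]
tool_rot: [0.773, 0.634, 0.001, 0.003]
ft_force: [1.0, -1.0, 0.0]
grip_width: 0.0855
[ 0.48558457 -0.26272     0.13784483] [ 0.77332719  0.63396678 -0.00282137 -0.00657489] [-4.95806450e-01  4.15836156e-01 -1.79673572e-02  1.15130019e+00
 -2.43996232e-04  1.27240245e+00]
```

View pics/c1.png

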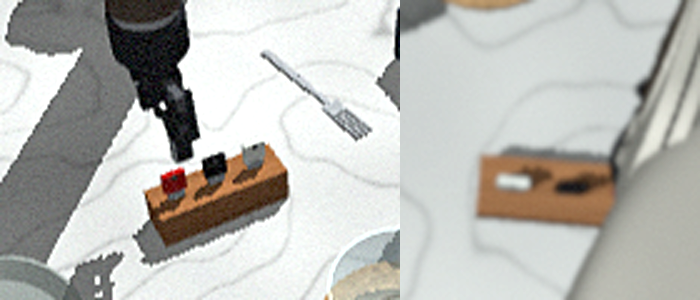

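The gripper hangs above the red cap, with its near finger at about (182,158) in the left crop and the cap at (174,185). I'll let it settle, then descend.

```bash
python3 -m jog '[[[0,0,0,0,0,0,0],[0,0,0,0,0,0,0],[0,0,0,0,0,0,0],[0,0,0,0,0,0,0]]]'; python3 -c "
from h import *
o=bot.get_obs();print(o['eef_pos'],o['tool_rot'],o['joint_vel'])"
```

```text
clock: 2.2
eef_pos: [0.4912, -0.2628, 0.1485]
tool_rot: [0.772, 0.636, 0.001, 0.002]
ft_force: [-0.4, -0.3, 0.4]
grip_width: 0.0858
[ 0.49115959 -0.26279616  0.14846245] [0.77199799 0.63562058 0.00093478 0.00217036] [-0.00142305  0.00201348 -0.00663202 -0.00437809 -0.00056708 -0.00089408]
```

```bash
python3 -m jog '[[[0.001,-0.0067,-0.02,0,0,-0.5,60],[0.001,-0.0067,-0.04,0,0,-0.5,100],[0.001,-0.0067,-0.055,0,0,-0.5,100],[0.001,-0.0067,-0.07,0,0,-0.5,100],[0.001,-0.0067,-0.08,0,0,-0.5,100],[0.001,-0.0067,-0.085,0,0,-0.5,100],[0.001,-0.0067,-0.085,0,0,-0.5,100],[0.001,-0.0067,-0.085,0,0,-0.5,100]]]'
python3 - <<'E'
from h import *
cv2.imwrite("pics/s2.png",bot.camera("scene"))
o=bot.get_obs();print(o["eef_pos"],o["tool_rot"])
s=cv2.imread("pics/s2.png")[160:240,150:250]
cv2.imwrite("pics/c2.png",cv2.convertScaleAbs(cv2.resize(s,(600,480),interpolation=2),alpha=1.6))
E
```

```text
clock: 2.87
eef_pos: [0.4914, -0.2698, 0.0617]
tool_rot: [0.775, 0.632, 0.0, 0.001]
ft_force: [-0.2, 0.3, 0.5]
grip_width: 0.0517
[ 0.49166798 -0.26994756  0.06192116] [7.75075601e-01 6.31867633e-01 4.06843599e-04 9.70475642e-04]
```

View pics/c2.png

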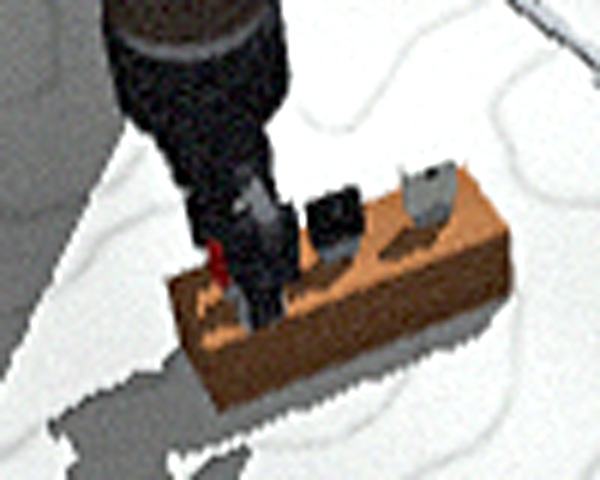

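The fingers straddle the red cap, which shows at (218,262) to the left of the near finger. The black cap is clear at (335,222). Closing now.

```bash
python3 -m jog '[[[0,0,0,0,0,0,180],[0,0,0,0,0,0,200],[0,0,0,0,0,0,215],[0,0,0,0,0,0,230],[0,0,0,0,0,0,255],[0,0,0,0,0,0,255],[0,0,0,0,0,0,255],[0,0,0,0,0,0,255]]]'; python3 -c "
from h import *
o=bot.get_obs();print(o['eef_pos'],o['tool_rot'],o['ft_force'],o['ft_torque'],o['grip_width'])"
```

```text
clock: 3.58
eef_pos: [0.4911, -0.2699, 0.0613]
tool_rot: [0.775, 0.632, 0.0, 0.0]
ft_force: [-1.5, 0.1, 6.3]
grip_width: 0.0083
[ 0.4910775  -0.26987073  0.06125468] [7.75196663e-01 6.31719833e-01 1.43099981e-04 4.07366194e-04] [-1.48035268  0.07167801  6.32767357] [ 0.10805422  0.17460559 -0.02096771] 0.008269558530842134
```

```bash
python3 -m jog '[[[0,0,0.01,0,0,0,255],[0,0,0.02,0,0,0,255],[0,0,0.03,0,0,0,255],[0,0,0.04,0,0,0,255],[0,0,0.055,0,0,0,255],[0,0,0.08,0,0,0,255],[0,0,0.105,0,0,0,255],[0,0,0.125,0,0,0,255],[0,0,0.13,0,0,0,255],[0,0,0.13,0,0,0,255]]]'
python3 - <<'E'
from h import *
cv2.imwrite("pics/s3.png",bot.camera("scene"))
o=bot.get_obs();print(o["eef_pos"],o["tool_rot"],o['ft_force'],o['ft_torque'],o['grip_width'])
s=cv2.imread("pics/s3.png")[130:240,140:250]
cv2.imwrite("pics/c3.png",cv2.convertScaleAbs(cv2.resize(s,(550,550),interpolation=2),alpha=1.6))
E
```

```text
clock: 4.42
eef_pos: [0.4921, -0.2704, 0.1933]
tool_rot: [0.775, 0.632, 0.001, 0.002]
ft_force: [0.3, -0.7, -0.5]
grip_width: 0.0084
[ 0.49113793 -0.26987804  0.19138194] [7.75179056e-01 6.31740932e-01 3.24251891e-04 8.48735434e-04] [-0.49075643 -0.13888563 -1.06268589] [-0.00657446  0.01874172 -0.01051996] 0.00818652683078909
```

View pics/c3.png

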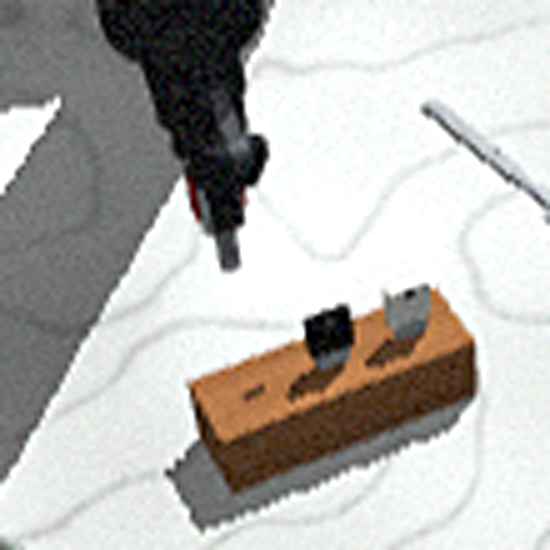

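The key is held with its tip at crop (231,268), the empty slot is at (255,393), and the other two keys are undisturbed. I'll use both points to estimate the in-hand offset.

Run:
```python
from h import *
f=lambda X,Y:((X+.5)/5-.5+140,(Y+.5)/5-.5+130)
print("slot",ray("scene",f(255,393),.048),"tip",ray("scene",f(231,268),.1375), ray("scene",f(231,268),.145))
o=bot.get_obs();print(o["eef_pos"])
```

```text
slot [ 0.49336525 -0.26936154] tip [ 0.48205353 -0.26474637] [ 0.48899229 -0.26823875]
[ 0.49113793 -0.26987804  0.19138194]
```

```bash
python3 -m jog '[[[0.005,0.04,0,0,0,7,255],[0.005,0.08,0,0,0,14,255],[0.005,0.12,0,0,0,21,255],[0.005,0.16,0,0,0,28,255],[0.005,0.2,0,0,0,35,255],[0.005,0.24,0,0,0,42,255],[0.005,0.28,0,0,0,49,255],[0.005,0.32,0,0,0,56,255],[0.015,0.358,0,0,0,63,255],[0.03,0.39,0,0,0,70,255]]]';python3 -m jog '[[[0.015,0.036,0,0,0,6.5,255],[0.035,0.068,0,0,0,13,255],[0.055,0.09,0,0,0,19,255],[0.07,0.103,0,0,0,20,255],[0.077,0.103,0,0,0,20,255],[0.077,0.103,0,0,0,20,255],[0.077,0.103,0,0,0,20,255],[0.077,0.103,0,0,0,20,255]]]'
python3 - <<'E'
from h import *
for n in("scene","top"): cv2.imwrite(f"pics/{n}4.png",bot.camera(n))
o=bot.get_obs();print(o["eef_pos"],o["tool_rot"],o['ft_force'],o['ft_torque'],o['grip_width'],o["joint_pos"])
print(np.degrees(2*np.arctan2(o["tool_rot"][1],o["tool_rot"][0]))-90)
E
```

```text
clock: 5.3
eef_pos: [0.5184, 0.1226, 0.1889]
tool_rot: [0.269, 0.963, -0.001, -0.002]
ft_force: [1.0, -0.4, -0.2]
grip_width: 0.0081
clock: 5.97
eef_pos: [0.5967, 0.2219, 0.1898]
tool_rot: [0.102, 0.995, -0.001, -0.001]
ft_force: [0.6, -1.2, -0.7]
grip_width: 0.0084
[0.59706945 0.22207986 0.19077368] [ 1.02153993e-01  9.94768492e-01 -2.10864872e-04 -4.04681146e-04] [-0.47145614 -0.66810613  0.32273419] [-0.01536655 -0.03184767  0.01075541] 0.008017652861910921 [ 3.56103129e-01  5.39503666e-01  3.23015188e-01  1.35522028e+00
 -2.00045157e-05  5.60768166e-01]
78.27355771397632
```

```bash
python3 -m jog '[[[0.001,0.001,-0.015,0,0,0,255],[0.001,0.001,-0.03,0,0,0,255],[0.001,0.001,-0.042,0,0,0,255],[0.001,0.001,-0.042,0,0,0,255],[0.001,0.001,-0.042,0,0,0,255]]]'
python3 - <<'E'
from h import *
cv2.imwrite("pics/s5.png",bot.camera("scene"))
o=bot.get_obs();print(o["eef_pos"],o["tool_rot"],o['ft_force'])
s=cv2.imread("pics/s5.png")[100:170,294:374]
cv2.imwrite("pics/c5.png",cv2.convertScaleAbs(cv2.resize(s,(640,560),interpolation=2),alpha=1.6))
E
```

```text
clock: 6.48
eef_pos: [0.598, 0.2235, 0.1486]
tool_rot: [0.102, 0.995, -0.0, -0.001]
ft_force: [-0.5, -1.1, -0.8]
grip_width: 0.0086
[0.59877247 0.22383951 0.14950237] [1.01772075e-01 9.94807714e-01 1.16475090e-04 2.10653369e-04] [-0.14780767 -0.25588161 -0.04998588]
```

View pics/c5.png

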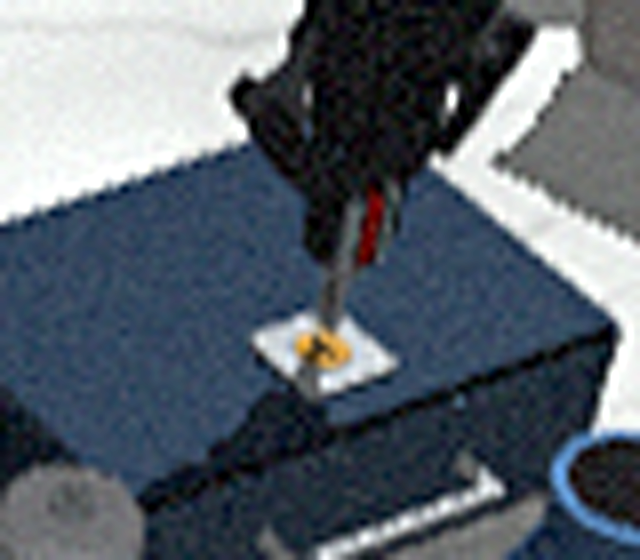

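The blade tip, at crop (328,330), stands just above the brass face at (325,350) and lines up with the slot. I'll lower it slowly.

```bash
cat > o.py <<'E'
from h import *
o=bot.get_obs();np.set_printoptions(precision=4,suppress=True)
print(o["clock"],o["eef_pos"],"F",o['ft_force'],"T",o['ft_torque'],"w",o['grip_width'],"yaw",np.degrees(2*np.arctan2(o["tool_rot"][1],o["tool_rot"][0]))-90,o["tool_rot"][2:])
E
python3 -m jog '[[[-0.0005,-0.0005,-0.003,0,0,0,255],[-0.0005,-0.0005,-0.006,0,0,0,255],[-0.0005,-0.0005,-0.008,0,0,0,255],[-0.0005,-0.0005,-0.0095,0,0,0,255],[-0.0005,-0.0005,-0.0095,0,0,0,255]]]'; python3 o.py;  python3 -m jog '[[[0,0,-0.001,0,0,0,255],[0,0,-0.002,0,0,0,255],[0,0,-0.003,0,0,0,255],[0,0,-0.003,0,0,0,255]]]'; python3 o.py
```

```text
clock: 6.95
eef_pos: [0.5981, 0.2238, 0.1389]
tool_rot: [0.101, 0.995, -0.0, -0.0]
ft_force: [-0.0, -0.0, -0.8]
grip_width: 0.0082
6.95 [0.5981 0.2238 0.1389] F [-0.0043 -0.018  -0.7925] T [ 0.0481  0.0413 -0.0418] w 0.008244076062721494 yaw 78.3601387141681 [-0.0001 -0.0002]
clock: 7.28
eef_pos: [0.5982, 0.2238, 0.1359]
tool_rot: [0.101, 0.995, -0.0, -0.0]
ft_force: [0.2, 0.3, 0.0]
grip_width: 0.0087
7.2833 [0.5982 0.2238 0.1359] F [0.2489 0.2623 0.0275] T [0.     0.0031 0.0288] w 0.008664038054755319 yaw 78.3618564216626 [-0.0001 -0.0001]
```

```bash
python3 -m jog '[[[0,0,-0.002,0,0,0,255],[0,0,-0.004,0,0,0,255],[0,0,-0.006,0,0,0,255],[0,0,-0.007,0,0,0,255],[0,0,-0.008,0,0,0,255],[0,0,-0.008,0,0,0,255]]]'; python3 o.py
```

```text
clock: 7.78
eef_pos: [0.5982, 0.2238, 0.1282]
tool_rot: [0.101, 0.995, -0.0, -0.0]
ft_force: [0.6, -0.2, 0.3]
grip_width: 0.0084
7.7833 [0.5982 0.2238 0.1282] F [ 0.6256 -0.2289  0.3387] T [-0.0698  0.214  -0.0353] w 0.008360304504850709 yaw 78.35964153295086 [-0.0001 -0.0001]
```

```bash
python3 -m jog '[[[0,0,-0.001,0,0,0,255],[0,0,-0.002,0,0,0,255],[0,0,-0.002,0,0,0,255]]]'; python3 o.py
```

```text
clock: 8.03
eef_pos: [0.5984, 0.2238, 0.1276]
tool_rot: [0.101, 0.995, 0.0, 0.0]
ft_force: [-3.2, -0.2, 6.2]
grip_width: 0.0082
8.0333 [0.5984 0.2238 0.1276] F [-3.1534 -0.1699  6.1905] T [-0.2553  0.6129 -0.0424] w 0.008226572312775734 yaw 78.35704682834177 [0.0002 0.0005]
```

```bash
python3 -m jog '[[[0.001,-0.0002,-0.0003,0,0,0,255],[0.002,-0.0004,-0.0003,0,0,0,255],[0.0025,-0.0005,-0.0003,0,0,0,255],[0.0025,-0.0005,-0.0003,0,0,0,255]]]'; python3 o.py; python3 -m jog '[[[-0.0015,0.0003,0,0,0,0,255],[-0.003,0.0006,0,0,0,0,255],[-0.0045,0.0009,0,0,0,0,255],[-0.005,0.001,0,0,0,0,255],[-0.005,0.001,0,0,0,0,255]]]'; python3 o.py
```

```text
clock: 8.37
eef_pos: [0.5994, 0.2236, 0.1275]
tool_rot: [0.101, 0.995, 0.0, -0.001]
ft_force: [-5.7, -0.5, 9.6]
grip_width: 0.0086
8.3667 [0.5994 0.2236 0.1275] F [-5.703  -0.4651  9.5805] T [-0.1569  1.5342 -0.0128] w 0.008599828031944399 yaw 78.38770019698728 [ 0.0004 -0.001 ]
clock: 8.78
eef_pos: [0.5969, 0.2244, 0.1265]
tool_rot: [0.101, 0.995, 0.0, 0.001]
ft_force: [1.5, -0.5, 2.7]
grip_width: 0.0087
8.7833 [0.5969 0.2244 0.1265] F [ 1.5443 -0.5278  2.6963] T [-0.091  -0.6445  0.0134] w 0.008675907793718615 yaw 78.35264323612645 [0.0003 0.0013]
```

```bash
python3 -m jog '[[[0,0,-0.001,0,0,0,255],[0.001,-0.0002,-0.002,0,0,0,255],[0.002,-0.0004,-0.003,0,0,0,255],[0.002,-0.0004,-0.003,0,0,0,255]]]'; python3 o.py
```

```text
clock: 9.12
eef_pos: [0.5971, 0.2238, 0.1218]
tool_rot: [0.101, 0.995, -0.0, -0.001]
ft_force: [0.8, 0.4, -0.2]
grip_width: 0.0081
9.1167 [0.5971 0.2238 0.1218] F [ 0.8076  0.4067 -0.2351] T [ 0.034  -0.1177 -0.0325] w 0.008113389483216465 yaw 78.36123006599593 [-0.0003 -0.0012]
```

```bash
python3 -m jog '[[[0.0005,0,-0.001,0,0,0,255],[0.0005,0,-0.002,0,0,0,255],[0.0005,0,-0.003,0,0,0,255],[0.0005,0,-0.003,0,0,0,255]]]'; python3 o.py
```

```text
clock: 9.45
eef_pos: [0.5975, 0.2239, 0.1202]
tool_rot: [0.101, 0.995, -0.0, -0.001]
ft_force: [-2.4, -0.4, 4.9]
grip_width: 0.0081
9.45 [0.5975 0.2239 0.1202] F [-2.4279 -0.3925  4.8502] T [-0.0428  0.6776  0.0042] w 0.008088873180127186 yaw 78.37258958212027 [-0.0001 -0.0007]
```

Jammed at the second pin, about 21 mm deep. I'll wiggle here.

```bash
python3 -m jog '[[[-0.001,0.0002,-0.0006,0,0,0,255],[-0.002,0.0004,-0.0006,0,0,0,255],[-0.0027,0.0005,-0.0006,0,0,0,255],[-0.0027,0.0005,-0.0006,0,0,0,255]]]'; python3 o.py; python3 -m jog '[[[0.0015,-0.0003,0,0,0,0,255],[0.003,-0.0006,0,0,0,0,255],[0.0045,-0.0009,0,0,0,0,255],[0.005,-0.001,0,0,0,0,255],[0.005,-0.001,0,0,0,0,255]]]'; python3 o.py
```

```text
clock: 9.78
eef_pos: [0.5969, 0.2241, 0.1202]
tool_rot: [0.102, 0.995, -0.0, 0.002]
ft_force: [2.1, -1.9, 5.2]
grip_width: 0.0084
9.7833 [0.5969 0.2241 0.1202] F [ 2.1094 -1.8814  5.1846] T [-0.4783 -0.5855 -0.0035] w 0.008383576456922866 yaw 78.33086160681668 [-0.      0.0016]
clock: 10.2
eef_pos: [0.5985, 0.224, 0.1196]
tool_rot: [0.101, 0.995, 0.001, -0.002]
ft_force: [-4.5, -0.1, 8.8]
grip_width: 0.0083
10.2 [0.5985 0.224  0.1196] F [-4.4571 -0.058   8.7749] T [ 0.0234  1.1866 -0.0473] w 0.008348364845828083 yaw 78.40010529295458 [ 0.0005 -0.0023]
```

```bash
python3 -m jog '[[[-0.002,0.0004,-0.0002,0,0,0,255],[-0.004,0.0008,-0.0002,0,0,0,255],[-0.006,0.0012,-0.0002,0,0,0,255],[-0.0065,0.0013,-0.0002,0,0,0,255],[-0.0065,0.0013,-0.0002,0,0,0,255]]]'; python3 o.py
```

```text
clock: 10.62
eef_pos: [0.5967, 0.2244, 0.12]
tool_rot: [0.102, 0.995, 0.0, 0.003]
ft_force: [5.5, -1.8, 3.3]
grip_width: 0.0085
10.6167 [0.5967 0.2244 0.12  ] F [ 5.4504 -1.8178  3.3086] T [-0.5017 -1.5043 -0.0176] w 0.008518731091887046 yaw 78.3118663231268 [0.0002 0.0029]
```

```bash
python3 -m jog '[[[0.0015,-0.0003,0,0,0,0,255],[0.003,-0.0006,0,0,0,0,255],[0.0035,-0.0007,-0.001,0,0,0,255],[0.0035,-0.0007,-0.001,0,0,0,255]]]'; python3 o.py
```

```text
clock: 10.95
eef_pos: [0.5976, 0.2243, 0.1193]
tool_rot: [0.101, 0.995, 0.001, 0.0]
ft_force: [-0.6, -1.4, 9.7]
grip_width: 0.0082
10.95 [0.5976 0.2243 0.1193] F [-0.6366 -1.4033  9.6607] T [-0.3013  0.1159  0.0113] w 0.008180234436368276 yaw 78.35900638247404 [0.0006 0.    ]
```

```bash
python3 -m jog '[[[-0.0015,0.0003,0,0,0,0,255],[-0.003,0.0006,0,0,0,0,255],[-0.0042,0.0009,0,0,0,0,255],[-0.0042,0.0009,0,0,0,0,255],[-0.0042,0.0009,0,0,0,0,255]]]'; python3 o.py; python3 -m jog '[[[0.002,-0.0004,0,0,0,0,255],[0.004,-0.0008,0,0,0,0,255],[0.006,-0.0012,0,0,0,0,255],[0.0075,-0.0015,0,0,0,0,255],[0.0075,-0.0015,0,0,0,0,255]]]'; python3 o.py
```

```text
clock: 11.37
eef_pos: [0.5966, 0.2245, 0.1197]
tool_rot: [0.102, 0.995, 0.0, 0.004]
ft_force: [6.0, -2.8, 5.2]
grip_width: 0.008
11.3667 [0.5966 0.2245 0.1197] F [ 5.9912 -2.7707  5.2263] T [-0.7196 -1.6618  0.0792] w 0.008011404981568241 yaw 78.29814228504299 [0.0003 0.0035]
clock: 11.78
eef_pos: [0.5992, 0.2242, 0.1177]
tool_rot: [0.101, 0.995, 0.001, -0.002]
ft_force: [-2.4, 1.3, 3.0]
grip_width: 0.0081
11.7833 [0.5992 0.2242 0.1177] F [-2.3919  1.3387  3.0334] T [0.1839 0.4931 0.0196] w 0.00812003650276022 yaw 78.39948829470873 [ 0.0006 -0.0021]
```

The second pin has given way (z is down to 117.7 mm). Back to centre and on down.

```bash
python3 -m jog '[[[-0.001,0.0002,-0.001,0,0,0,255],[-0.0025,0.0002,-0.002,0,0,0,255],[-0.0025,0.0002,-0.003,0,0,0,255],[-0.0025,0.0002,-0.003,0,0,0,255]]]'; python3 o.py; python3 -m jog '[[[0,0,-0.001,0,0,0,255],[0,0,-0.002,0,0,0,255],[0,0,-0.003,0,0,0,255],[0,0,-0.003,0,0,0,255]]]'; python3 o.py
```

```text
clock: 12.12
eef_pos: [0.5987, 0.2241, 0.1151]
tool_rot: [0.101, 0.995, 0.0, 0.0]
ft_force: [2.0, 1.4, 3.6]
grip_width: 0.008
12.1167 [0.5987 0.2241 0.1151] F [1.9549 1.4248 3.6037] T [ 0.3302 -0.3554  0.0079] w 0.008017938390990638 yaw 78.37421017571799 [0.0005 0.0004]
clock: 12.45
eef_pos: [0.5987, 0.224, 0.1123]
tool_rot: [0.101, 0.995, 0.0, 0.0]
ft_force: [1.6, 1.7, 4.3]
grip_width: 0.0082
12.45 [0.5987 0.224  0.1123] F [1.6456 1.7132 4.3018] T [ 0.353  -0.3071 -0.0247] w 0.008226474387874739 yaw 78.36709324834723 [0.0005 0.0004]
```

```bash
python3 -m jog '[[[-0.0003,0,-0.001,0,0,0,255],[-0.0003,0,-0.002,0,0,0,255],[-0.0003,0,-0.003,0,0,0,255],[-0.0003,0,-0.004,0,0,0,255],[-0.0003,0,-0.004,0,0,0,255]]]'; python3 o.py;  python3 -m jog '[[[0,0,-0.001,0,0,0,255],[0,0,-0.0015,0,0,0,255],[0,0,-0.0015,0,0,0,255]]]'; python3 o.py
```

```text
clock: 12.87
eef_pos: [0.5987, 0.224, 0.1085]
tool_rot: [0.101, 0.995, 0.001, 0.001]
ft_force: [2.3, 2.0, 4.3]
grip_width: 0.0081
12.8667 [0.5987 0.224  0.1085] F [2.2505 1.9865 4.2989] T [ 0.3369 -0.3829 -0.004 ] w 0.008103058424666592 yaw 78.36548482099596 [0.0005 0.0007]
clock: 13.12
eef_pos: [0.5988, 0.224, 0.1081]
tool_rot: [0.101, 0.995, 0.001, 0.001]
ft_force: [0.0, 0.0, 9.0]
grip_width: 0.0082
13.1167 [0.5988 0.224  0.1081] F [0.0174 0.0462 8.9607] T [ 0.1812  0.0407 -0.0414] w 0.008240800563741579 yaw 78.3629243281575 [0.0007 0.001 ]
```

Home: z is 108.1 mm against 108.3 predicted, and force is rising. Now turning clockwise in stages.

```bash
python3 -m jog '[[[0,0,0,0,0,-5,255],[0,0,0,0,0,-10,255],[0,0,0,0,0,-15,255],[0,0,0,0,0,-20,255],[0,0,0,0,0,-25,255],[0,0,0,0,0,-30,255],[0,0,0,0,0,-30,255]]]'; python3 o.py
```

```text
clock: 13.7
eef_pos: [0.5984, 0.223, 0.1081]
tool_rot: [0.357, 0.934, -0.0, 0.001]
ft_force: [-1.7, -1.8, 11.5]
grip_width: 0.0082
13.7 [0.5984 0.223  0.1081] F [-1.7372 -1.7543 11.4999] T [-0.3013  0.258   0.0265] w 0.008162098552228313 yaw 48.17655578978372 [-0.0001  0.0008]
```

```bash
python3 -m jog '[[[0,0,0,0,0,-5,255],[0,0,0,0,0,-10,255],[0,0,0,0,0,-15,255],[0,0,0,0,0,-20,255],[0,0,0,0,0,-25,255],[0,0,0,0,0,-30,255],[0,0,0,0,0,-35,255],[0,0,0,0,0,-35,255]]]'; python3 o.py
```

```text
clock: 14.37
eef_pos: [0.5972, 0.2222, 0.1081]
tool_rot: [0.621, 0.784, -0.001, 0.0]
ft_force: [-3.5, -3.2, 13.4]
grip_width: 0.0082
14.3667 [0.5972 0.2222 0.1081] F [-3.4569 -3.1639 13.3785] T [-0.7946  0.9309  0.0724] w 0.008152789836485137 yaw 13.167773329640255 [-0.0013  0.0003]
```

```bash
python3 -m jog '[[[-0.0003,-0.0003,0.0003,0,0,-5,255],[-0.0007,-0.0006,0.0006,0,0,-10,255],[-0.001,-0.001,0.0006,0,0,-15,255],[-0.0012,-0.001,0.0006,0,0,-20,255],[-0.0012,-0.001,0.0006,0,0,-25,255],[-0.0012,-0.001,0.0006,0,0,-30,255],[-0.0012,-0.001,0.0006,0,0,-34,255],[-0.0012,-0.001,0.0006,0,0,-34,255]]]'; python3 o.py
```

```text
clock: 15.03
eef_pos: [0.5958, 0.2221, 0.1081]
tool_rot: [0.823, 0.568, -0.001, -0.0]
ft_force: [-3.6, -2.2, 10.9]
grip_width: 0.0082
15.0333 [0.5958 0.2221 0.1081] F [-3.5721 -2.1762 10.8764] T [-0.2391  0.8462  0.1327] w 0.00820698517813371 yaw -20.760999771480343 [-0.001  -0.0001]
```

```bash
python3 -m jog '[[[-0.0006,-0.0004,0,0,0,-2,255],[-0.0006,-0.0004,0,0,0,-4,255],[-0.0006,-0.0004,0,0,0,-4,255]]]'; python3 o.py; python3 -m jog '[[[0,0,0,0,0,-2,255],[0,0,0,0,0,-4,255],[0,0,0,0,0,-4,255]]]'; python3 o.py
```

```text
clock: 15.28
eef_pos: [0.5956, 0.2221, 0.1081]
tool_rot: [0.842, 0.54, -0.0, -0.0]
ft_force: [-1.5, 0.3, 9.9]
grip_width: 0.0083
15.2833 [0.5956 0.2221 0.1081] F [-1.47    0.2915  9.8572] T [-0.0682  0.6358  0.1524] w 0.008269702065362906 yaw -24.6830173095005 [-0.0004 -0.0002]
clock: 15.53
eef_pos: [0.5955, 0.2221, 0.1081]
tool_rot: [0.86, 0.51, -0.001, -0.0]
ft_force: [-3.7, -1.3, 10.5]
grip_width: 0.0085
15.5333 [0.5955 0.2221 0.1081] F [-3.7391 -1.31   10.4618] T [-0.068   0.668   0.2868] w 0.00851431564813542 yaw -28.651036803961325 [-0.0005 -0.0002]
```

Torque jumped from 0.15 to 0.29 N m between 103° and 107° of turn, so the plug is on its stop. I'll add a small margin, hold, and look.

```bash
python3 -m jog '[[[-0.0004,0,0,0,0,-1,255],[-0.0006,-0.0002,0,0,0,-1.5,255],[-0.0006,-0.0002,0,0,0,-1.5,255],[-0.0006,-0.0002,0,0,0,-1.5,255],[-0.0006,-0.0002,0,0,0,-1.5,255],[-0.0006,-0.0002,0,0,0,-1.5,255]]]'; python3 o.py
python3 - <<'E'
from h import *
I={n:bot.camera(n) for n in("scene","top")}
for n in I: cv2.imwrite(f"pics/{n}6.png",I[n])
s=I["scene"][100:175,284:384];a=cv2.resize(s,(600,450),interpolation=2)
cv2.imwrite("pics/c6.png",cv2.convertScaleAbs(a,alpha=1.8))
E
```

```text
clock: 16.03
eef_pos: [0.5953, 0.222, 0.1081]
tool_rot: [0.866, 0.499, -0.0, -0.0]
ft_force: [-1.5, -0.6, 9.4]
grip_width: 0.0078
16.0333 [0.5953 0.222  0.1081] F [-1.4631 -0.5989  9.3528] T [-0.098   0.4083  0.3045] w 0.007849585887723349 yaw -30.082113978310204 [-0. -0.]
```

View pics/c6.png

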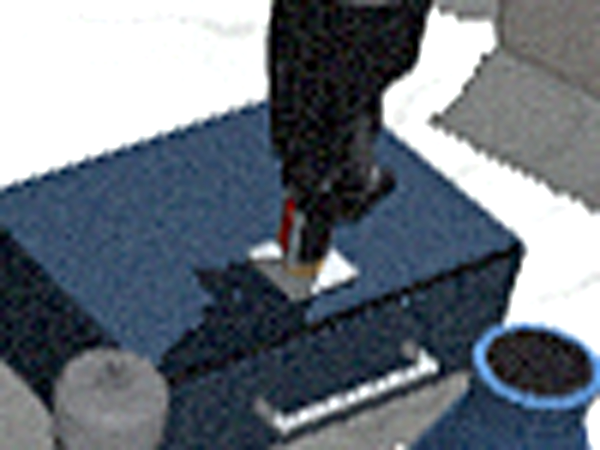

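View pics/scene6.png

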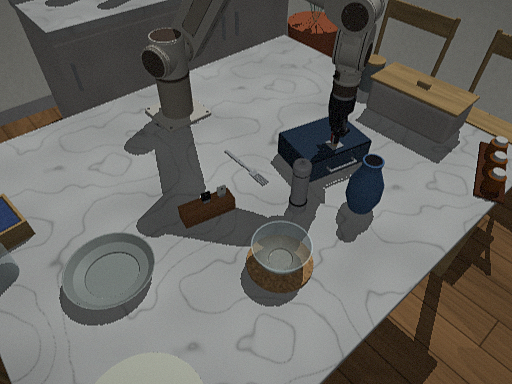

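The key's shoulder is down on the brass at crop (300,265), it has turned about 108°, and everything else stands where it was. Handing in.

```bash
python3 -c "
from workcell import bot
print(bot.job_done())"; python3 o.py
```

```text
the job is handed in; nothing more can be done
None
the job is handed in; nothing more can be done
```

The red key is fully in the lock and turned clockwise to its stop, and the gripper is still holding it there. The job was handed in at about 16 s; no verdict is reported.

- **Insertion:** I wiggled the key past both sticky pins with at most about 10 N of downward push at each reading. The first gave on the first side-to-side wiggle; the second took three. The key came to rest at 108.1 mm tool height against 108.3 mm expected for fully home.
- **Turn:** The key has turned about 108°. The turning torque jumped from 0.15 to 0.29 N m between 103° and 107°, so I judged the plug to be on its stop. My last reading was 0.30 N m and 9 N down, with no sign of the key backing out.
- **Uncertain point:** The last 1.5° of turn added very little torque, so the cap may have slipped slightly in the pads. The torque is still well above the spring's 0.13 N m.
- **Other things:** In the last picture the white and black keys, fork, mill, vase, bowl and plate look undisturbed. I judged this by eye and did not measure it.

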